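# Hold the label unwinder's tension arm clear for a new roll

## Task

The label unwinder on the table needs a new roll. Pull its drawer out fully by the bar handle, then swing the sprung tension arm inside (the one with a roller on its end) forward against its spring until it is on its stop, and finish while still holding it there with the fingers so that a mate can set the new roll on the spigot; leave the drawer fully out and leave the other things standing where they are.

Things in the scene. Friction and masses are not known exactly. Their poses are not given: they have to be found in the camera images.
- unwinder_front (a point): point on the label unwinder (a low steel box with a white roof, 260 deep, 256 wide, fixed on the table at the left, open side to the right): middle of its front face, level with its roof, 143 above the table. x points from the unwinder's front to its back, y to its left, z up; the drawer comes out along -x. A tape roll lies on the roof, 130 or more behind this point, 25 high
- reel_drawer (a joint): the drawer's slide, m: 0 shut, 0.20 fully out against its end stop; it may start up to 0.03 out. It moves along -x of the unwinder, runs with about 3 N of friction and stays where it is left. Its white front panel is 248 wide and 8 thick, upper edge 136 above the table; the side walls are low, upper edge 66 above the table
- drawer_handle (a point): middle of the drawer's bar handle: a round steel bar 12 thick and 110 long, lying level across the front (along y of the unwinder), 45 in front of the panel (clear gap 39), 108 above the table; it can be gripped or hooked from above. Moves with the drawer
- tension_arm (a joint): the tension arm's hinge about a vertical axis, rad: 0 at rest on its inner stop, 1.03 on its outer stop (a rubber post). It grows as the arm swings clockwise seen from above, toward the drawer's front and then to its left (+y) side. A spring pushes it back all the way: about 5.5 N at the roller at rest, 9 N at the outer stop; let go, it springs back to 0
- pivot_axis (a point): on the arm's vertical hinge axis, at the height of point roller_grip; in the drawer it is 175 behind the outer face of the front panel and 80 to the left (+y of the unwinder) of the middle. The pivot body is 34 in diameter, top 91 above the table. Moves with the drawer
- roller_grip (a point): the height to grip the roller: on the axis of the roller on the arm's free end, 100 from the hinge axis, 96 above the table. The roller is an upright aluminium cylinder 18 in diameter, from 61 to 116 above the table, foot flange 24 in diameter, and spins freely. It stands on the arm, a flat steel bar 18 wide, upper face 57 above the table
- reel_spigot (a point): top centre of the fixed spigot on which the roll sits (radius 16, top 66 above the table, on a black turntable), in the drawer. With the arm at rest its roller stands 34 from the spigot's axis, in the roll's way. Two rollers like the arm's (17 in diameter, top 109 above the table) stand fixed along the drawer's right side; they are not on an arm
- label_roll_a: full roll of white labels, 69 in diameter, 60 high, standing on the grey board (12 thick) beyond the drawer; leave it. Origin: centre of its underside
- label_roll_b: second such roll, beside it; leave it. Origin: centre of its underside
- scraper: hand scraper 174 long, lying on the steel table at the right; leave it. Origin: centre of its underside

How it is judged:
On the way, in this order (a step that is already met when the one before it is completed fails the run):
1. the drawer is pulled out fully (value of joint reel_drawer above 0.185 m), for 0.2 s.
2. with the drawer out, the tension arm is swung onto its outer stop with the fingers (value of joint reel_drawer above 0.185 m and value of joint tension_arm above 0.97 rad and contact force between the fingers and tension_arm above 2 N), for 0.3 s.
At the end, for the whole second after the job is handed in: the drawer is at least 0.185 m out (end stop at 0.20), the tension arm stands still within 0.06 rad of its outer stop (joint at least 0.97), and the fingers bear on the arm or its roller with more than 2 N (all of step 2 and velocity of joint tension_arm between -0.1 and 0.1 rad/s); the arm keeps its last pose, push and grip.
It fails at once if one of the label rolls or the scraper is shifted by more than 30 mm (distance of any of label_roll_a, label_roll_b, scraper from where it was at the start of the episode above 0.03 m).
It also fails if it takes over 51 s, if anything falls off the work surface, if the arm or the gripper's body presses on something with over 40 N, if the wrist force passes 120 N, or if a joint passes its speed limit or range.

## Robot

A 6-joint arm with a two-finger parallel gripper is mounted at the origin on a cart in front of the work surface, level with it; the furniture and walls round the work are solid. World frame = base frame: x ahead of the robot, y to its left, z up, the work surface at z = 0. Lengths are in m, angles in rad, forces in N, time in s.
With the tool pointing down it reaches from about 0.325 to 0.775 m from the base axis. Payload 5.5 kg.
Tool frame: the origin (TCP) lies between the finger pads; the fingertips stand 22 mm ahead of it and the grasp point (between the pads) lies 3 mm ahead of it; z points along the fingers, y is the direction in which the jaws open and shut (so a half turn about z gives the same grasp; the last joint's range is limited). The gripper opens to 85 mm and grips with 20 to 120 N. Pads are 22 mm wide; open, the fingers measure 114 mm over their backs; the gripper's body (76 mm by 85 mm) begins 54 mm behind the grasp point. The pads swing forward as they close: fully open they stand 13 mm farther back than shut.
Start: joints at [-1.288, 0.091, 1.231, -0, 1.82, -0.057], TCP at [0.2, -0.566, 0.253] pointing down, gripper open.
Joint ranges: [-2.87, 2.87], [-0.86, 2.18], [0.17, 2.46], [-1.51, 4.65], [0.06, 2.69], [-2.65, 2.65]. Speed limits (rad/s): [2.57, 2.57, 3.01, 3.14, 3.14, 3.14].

## Interface

Orientations are given as [roll, pitch, yaw] about the fixed x, y, z axes, in that order (R = Rz(yaw) Ry(pitch) Rx(roll)).
In Python, from rig import robot gives the robot as it stands. The module is installed in compiled form; this text tells all that it offers.
- The arm moves only by the tool send_rows, never from a script. Its argument "commands" is a list of rows, each an object of numbers: "x", "y", "z": the shift along the tool's x, y, z in cm; "twist": the turn about the tool's z in rad. In form: [{"x": .., "y": .., "z": .., "twist": ..}, ...]. A call has 1 to 20 rows; each row is the pose to reach, as a shift and turn from the pose measured when the call began, along the tool's axes at that moment; what a row does not reach only later rows make up. A row lasts 1/8 s, in which the tool goes at most 62.5 mm and 10.7 degrees, less where a joint would pass 70% of its speed; a pose out of reach is approached as far as the arm can. A call with a gripper value outside its range is refused whole. "hand" is the opening, from 0 (shut) to 1 (fully open), set as the call begins (left out, the last holds). The fingers move at their own pace and stop on an object; "force" is the grip in N (left out, the last holds). Time passes only in rows, so rows that repeat a pose let the fingers close. It gives the time, the measured TCP pose, the force and the opening at its end, in the units of the state.
- robot.state(): the state, without advancing time (a new reading comes with each control period).
- robot.get_image(name): name is "side" or "top" or "wrist"; returns the picture (384x512x3 uint8, red, green, blue); there is no depth.
- robot.calibration(name): a dict with "K" (3x3 intrinsics, pixels), "rvec" (rotation vector, rad) and "tvec" (3), from world to camera coordinates, as OpenCV has them. Camera axes: x right, y down, z forward; pixel columns grow to the right and rows downward; lengths in m; the calibration is good to about 2 mm. The wrist camera is an equidistant fisheye: a pixel r from the principal point sees the ray r / f radians off the axis. A picture is of the moment at which its call begins: read the wrist's pose just before it. calibration takes no time and is no camera call; for the wrist camera it gives the pose at the moment of the call.
- robot.hand_in(): hands the job in, once; it reports no verdict.
The state is a dict: "time": time; "q": joint angles; "joint_velocities": joint speeds; "joint_torque": joint torques, N m; "eef_pos": TCP position; "ee_rot": TCP orientation; "force": force on the tool from outside, world axes, zero at the start; "torque": the same for the moment, N m; "finger_gap": finger opening in m.
Only numpy, scipy, OpenCV 4.12 (cv2) and the standard library are available. Lean on these libraries where they do the work, as an engineer would, in place of code of your own. Each camera call takes 0.05 s, during which the arm holds its last target. There are 200 camera calls.

## Working session

There is one attempt and no reset: what is moved stays moved. The work goes in short steps, Python scripts to look and compute and a tool call to move; the robot and the scene stay as the last step left them, time stands still between calls to the robot, and variables do not carry over. Pictures are saved under pics/ and viewed, about 8 in all and at most 12, crops included, and the job is handed in when it is done.

Besides the shell and the picture viewer there is one more tool, called after "Call:" as name(argument=value, ...), one argument or row to a line, values as JSON. send_rows: Moves the arm, as the interface text tells. Its arguments: {"type":"object","properties":{"commands":{"type":"array","items":{"type":"object","properties":{"x":{"type":"number"},"y":{"type":"number"},"z":{"type":"number"},"twist":{"type":"number"}}}},"hand":{"type":"number"},"force":{"type":"number"}},"required":["commands"]}

```bash
mkdir -p pics; python3 - <<'E'
from rig import robot
import cv2, numpy as np
np.set_printoptions(precision=4,suppress=True)
for n in("side","top"):
    im=robot.get_image(n); cv2.imwrite(f"pics/{n}0.png",im[:,:,::-1]); 
    c=robot.calibration(n); R=cv2.Rodrigues(np.array(c["rvec"],float))[0]; print(n,np.array(c["K"]),-R.T@np.array(c["tvec"]).ravel(),R)
a=cv2.imread("pics/top0.png");cv2.imwrite("pics/top0b.png",cv2.resize(a,(800,600)))
a=cv2.imread("pics/side0.png");cv2.imwrite("pics/side0b.png",cv2.resize(a,(800,600)))
print(robot.state())
E
```

```text
side [[489.4624   0.     251.837 ]
 [  0.     489.4624 189.3187]
 [  0.       0.       1.    ]] [0.2917 1.4578 1.2555] [[-0.9646 -0.2636  0.0121]
 [-0.1799  0.6234 -0.761 ]
 [ 0.1931 -0.7362 -0.6487]]
top [[464.5546   0.     255.8472]
 [  0.     464.5546 190.1079]
 [  0.       0.       1.    ]] [0.3597 0.1886 1.5404] [[-0.0104 -0.9999 -0.0014]
 [-0.9822  0.0105 -0.1874]
 [ 0.1874 -0.0005 -0.9823]]
{'time': 0.1, 'q': array([-1.2877,  0.0918,  1.2318, -0.    ,  1.8198, -0.0567]), 'joint_velocities': array([ 0.001 , -0.0021, -0.0014,  0.0014,  0.0006, -0.0011]), 'joint_torque': array([  0.0041, -46.0216, -41.9221,   0.0001,   0.0105,   0.    ]), 'eef_pos': array([ 0.1999, -0.5655,  0.2522]), 'ee_rot': array([-3.1398, -0.0001,  0.3398]), 'force': array([0.0786, 0.1147, 0.3445]), 'torque': array([-0.0022, -0.0276, -0.0233]), 'finger_gap': 0.08574243139947402}
```

View pics/top0b.png

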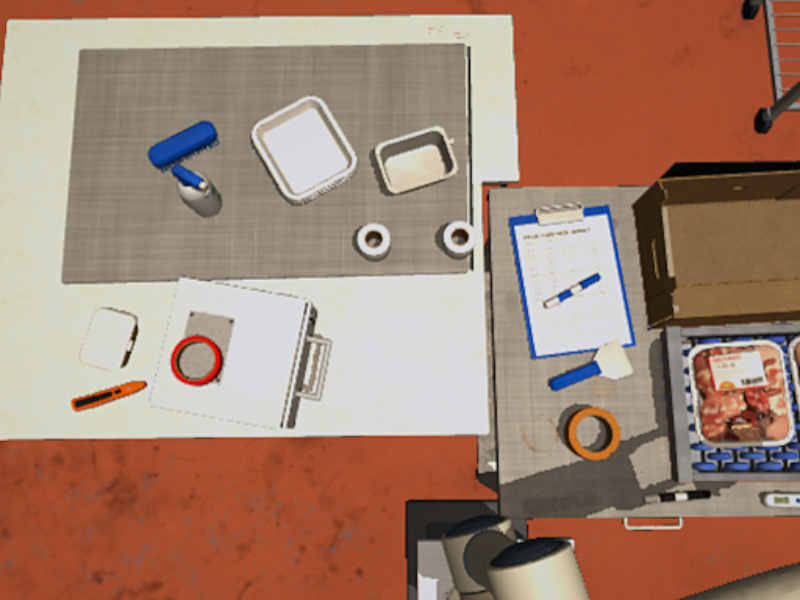

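View pics/side0b.png

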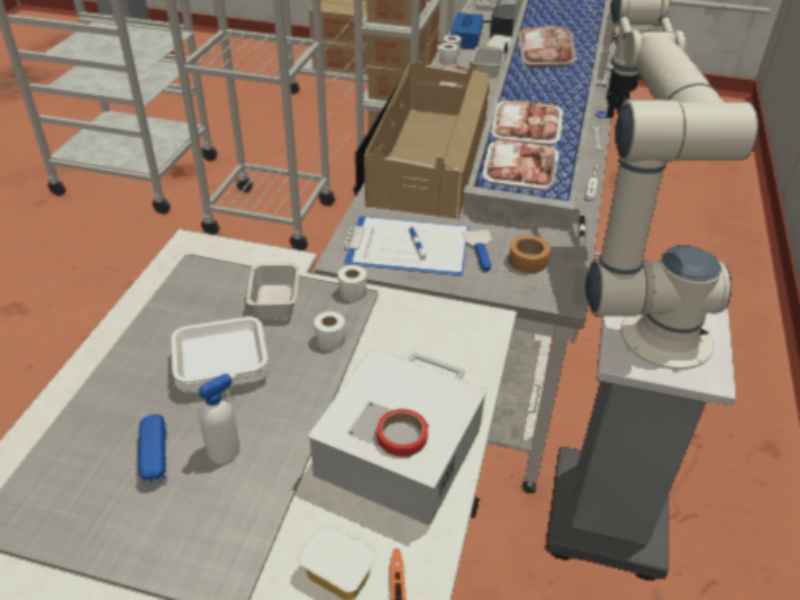

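The top view shows the unwinder at (230,355) with its front to the right and the bar handle around (320,368). The side view shows the handle at (438,366). I'll enlarge both.

```bash
python3 - <<'E'
import cv2, numpy as np
a=cv2.imread("pics/top0.png")[170:285,85:225]; b=cv2.imread("pics/side0.png")[220:270,250:315]
a=cv2.resize(a,None,fx=5,fy=5,interpolation=cv2.INTER_CUBIC)[:575]; cv2.imwrite("pics/c1.png",a)
b=cv2.resize(b,None,fx=8,fy=8,interpolation=cv2.INTER_CUBIC); 
a=a[150:575,250:]; h=max(a.shape[0],b.shape[0]); 
o=np.zeros((h,a.shape[1]+b.shape[1],3),np.uint8); o[:a.shape[0],:a.shape[1]]=a;o[:b.shape[0],a.shape[1]:]=b;print(o.shape,a.shape)
cv2.imwrite("pics/c2.png",o[:,:])
E
```

```text
(425, 970, 3) (425, 450, 3)
```

View pics/c2.png

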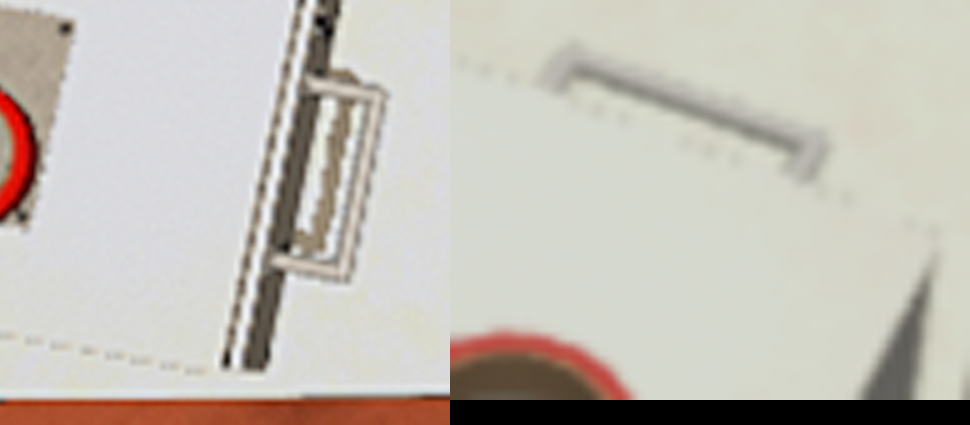

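The crops show the bar ends at about (377,92) and (342,272) in the top view, and (568,55) and (822,145) in the side view. Next I triangulate.

```bash
cat > h.py <<'E'
from rig import robot
import cv2, numpy as np
np.set_printoptions(precision=4,suppress=True)
def cam(n):
    c=robot.calibration(n); R=cv2.Rodrigues(np.array(c["rvec"],float))[0]
    t=np.array(c["tvec"],float).ravel(); return np.array(c["K"],float),R,t
def ray(n,p,c=None):
    K,R,t=c or cam(n); d=np.linalg.inv(K)@[p[0],p[1],1.]
    if n=="wrist":
        r=np.hypot(d[0],d[1]); s=np.sin(r)/max(r,1e-9); d=np.array([d[0]*s,d[1]*s,np.cos(r)])
    d=R.T@d; return -R.T@t,d/np.linalg.norm(d)
def plane(n,p,z,c=None):
    o,d=ray(n,p,c); return o+d*(z-o[2])/d[2]
def tri(rays):
    A=sum(np.eye(3)-np.outer(d,d) for o,d in rays); b=sum((np.eye(3)-np.outer(d,d))@o for o,d in rays)
    x=np.linalg.solve(A,b); return x,[np.linalg.norm(np.cross(x-o,d)) for o,d in rays]
E
python3 - <<'E'
from h import *
A=tri([ray("top",(210.4,218.4)),ray("side",(264.75,226.9))]);B=tri([ray("top",(203.4,254.4)),ray("side",(296.5,238.1))])
print(A,B,(A[0]+B[0])/2)
a=plane("top",(210.4,218.4),.108);b=plane("top",(203.4,254.4),.108);print(a,b,(a+b)/2,np.linalg.norm(a-b))
d=(b-a)[:2]; print("bar dir deg",np.degrees(np.arctan2(d[1],d[0])))
# roof front edge at z .143
e=plane("top",(85+(250+300)/5,170+30),.143);f=plane("top",(85+(250+230)/5,170+30+73),.143);print(e,f,np.degrees(np.arctan2(*(f-e)[[1,0]])))
u=np.array([-d[1],d[0]])/np.linalg.norm(d);print("dist bar to roof edge",(e[:2]-a[:2])@u, u)
# scraper and rolls
for n,p in(("scr",(600*.64,370*.64)),("roll",(458*.64,239*.64)),("roll",(374*.64,240*.64))):print(n,plane("top",p,.06))
E
```

```text
(array([0.5432, 0.3295, 0.1086]), [np.float64(0.0018109391242690633), np.float64(0.0018109391242690236)]) (array([0.4322, 0.3502, 0.1077]), [np.float64(0.002249697709486161), np.float64(0.0022496977094862607)]) [0.4877 0.3399 0.1081]
[0.5451 0.3298 0.108 ] [0.4345 0.3503 0.108 ] [0.4898 0.34   0.108 ] 0.11248888082186238
bar dir deg 169.48115349051753
[0.5975 0.3737 0.143 ] [0.3787 0.4121 0.143 ] 170.05336241246374
dist bar to roof edge -0.05281550898292585 [-0.1826 -0.9832]
scr [ 0.4865 -0.2184  0.06  ]
roll [0.7653 0.0637 0.06  ]
roll [0.7651 0.2408 0.06  ]
```

Call:
send_rows(
  commands=[
    {"x": 4.3,"y": -4,"z": -0.5,"twist": -0.16},
    {"x": 8.6,"y": -8,"z": -1,"twist": -0.32},
    {"x": 13,"y": -12,"z": -1.5,"twist": -0.48},
    {"x": 17.3,"y": -16,"z": -2,"twist": -0.64},
    {"x": 21.6,"y": -20,"z": -2,"twist": -0.8},
    {"x": 26,"y": -24,"z": -2,"twist": -0.96},
    {"x": 30.3,"y": -28,"z": -2,"twist": -1.12},
    {"x": 34.6,"y": -31.9,"z": -2,"twist": -1.28},
    {"x": 37.1,"y": -36.8,"z": -2,"twist": -1.44},
    {"x": 39.7,"y": -41.7,"z": -2,"twist": -1.6},
    {"x": 42.2,"y": -46.5,"z": -2,"twist": -1.76},
    {"x": 44.7,"y": -51.4,"z": -2,"twist": -1.92},
    {"x": 47.3,"y": -56.3,"z": -2,"twist": -2.08},
    {"x": 49.8,"y": -61.2,"z": -1,"twist": -2.24},
    {"x": 52.4,"y": -66,"z": 0,"twist": -2.4},
    {"x": 54.9,"y": -71,"z": 1,"twist": -2.56},
    {"x": 57.4,"y": -75.8,"z": 2,"twist": -2.62},
    {"x": 57.4,"y": -75.8,"z": 2,"twist": -2.62},
    {"x": 57.4,"y": -75.8,"z": 2,"twist": -2.62},
  ],
  hand=0.45,
  force=40,
)

```text
time: 2.48
eef_pos: [0.4883, 0.3403, 0.2331]
ee_rot: [3.141, -0.002, 2.96]
force: [0.1, -0.1, 0.0]
finger_gap: 0.0382
```

```bash
python3 - <<'E'
from h import *
s=robot.state();print(s["time"],s["eef_pos"],s["ee_rot"],s["q"],s["finger_gap"])
c=cam("wrist");im=robot.get_image("wrist");cv2.imwrite("pics/w1.png",im[:,:,::-1]);np.savez("w1.npz",K=c[0],R=c[1],t=c[2]);print(c,-c[1].T@c[2])
E
```

```text
2.475 [0.4883 0.3403 0.2331] [ 3.1413 -0.0016  2.9598] [ 0.5508  0.0755  1.2829  0.0013  1.7842 -0.8379] 0.0381944036600527
(array([[297.3186,   0.    , 260.1265],
       [  0.    , 297.3186, 186.8884],
       [  0.    ,   0.    ,   1.    ]]), array([[ 0.1809,  0.9835,  0.001 ],
       [ 0.9355, -0.1724,  0.3084],
       [ 0.3035, -0.0549, -0.9512]]), array([-0.4231, -0.4319,  0.2324])) [0.4101 0.3544 0.3547]
```

View pics/w1.png

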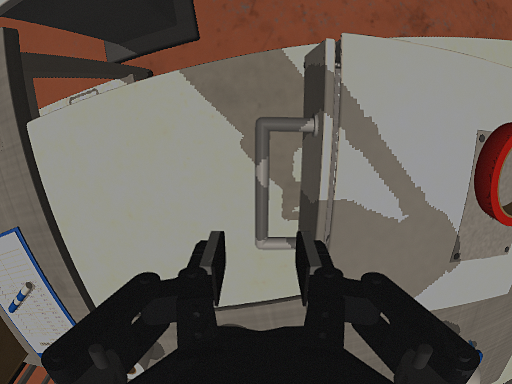

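The wrist view shows the bar as a vertical grey tube, with ends at about (263,123) and (262,240), between the fingers and clear of the panel.

```bash
python3 - <<'E'
from h import *
z=np.load("w1.npz");c=(z["K"],z["R"],z["t"])
a=plane("wrist",(263,124),.108,c);b=plane("wrist",(262,241),.108,c);print(a,b,(a+b)/2,np.linalg.norm(a-b),np.degrees(np.arctan2(*(a-b)[[1,0]])))
print(tri([ray("wrist",(263,124),c),ray("top",(203.4,254.4))]),tri([ray("wrist",(262,241),c),ray("top",(210.4,218.4))]))
E
```

```text
[0.4354 0.3524 0.108 ] [0.5416 0.3323 0.108 ] [0.4885 0.3424 0.108 ] 0.10810653698374655 169.2468202485097
(array([0.4359, 0.352 , 0.0957]), [np.float64(0.0008477765794653838), np.float64(0.0008477765794653539)]) (array([0.5465, 0.3311, 0.0985]), [np.float64(0.000406944821212552), np.float64(0.0004069448212126123)])
```

Call:
send_rows(
  commands=[
    {"z": 4},
    {"z": 8},
    {"z": 11},
    {"z": 12.2},
    {"z": 12.2},
  ],
)

```text
validation failed for argument at $.co...
```

Call:
send_rows(
  commands=[
    {"z": 0},
    {"z": 0},
    {"z": 0},
    {"z": 0},
  ],
  hand=0,
  force=40,
)

```text
validation failed for argument at $.co...
```

Call:
send_rows(
  commands=[
    {"y": -1},
    {"y": -2.5},
    {"y": -4.5},
    {"y": -6.5},
    {"y": -8.5},
    {"y": -10.5},
    {"y": -12.5},
    {"y": -14.5},
    {"y": -16},
    {"y": -17},
    {"y": -18},
    {"y": -19},
    {"y": -19.5},
    {"y": -19.5},
  ],
)

```text
validation failed for argument at $.co...
```

Call:
send_rows(
  commands=[
    {"x": 0,"y": 0,"z": 4,"twist": 0},
    {"x": 0,"y": 0,"z": 8,"twist": 0},
    {"x": 0,"y": 0,"z": 11,"twist": 0},
    {"x": 0,"y": 0,"z": 12.2,"twist": 0},
    {"x": 0,"y": 0,"z": 12.2,"twist": 0},
  ],
)

```text
time: 3.15
eef_pos: [0.4889, 0.3393, 0.1128]
ee_rot: [3.14, 0.0, 2.958]
force: [0.7, 0.2, 1.0]
finger_gap: 0.0379
```

Call:
send_rows(
  commands=[
    {"x": 0,"y": 0,"z": 0,"twist": 0},
    {"x": 0,"y": 0,"z": 0,"twist": 0},
    {"x": 0,"y": 0,"z": 0,"twist": 0},
    {"x": 0,"y": 0,"z": 0,"twist": 0},
  ],
  hand=0,
  force=40,
)

```text
time: 3.65
eef_pos: [0.4898, 0.3397, 0.115]
ee_rot: [3.138, 0.003, 2.958]
force: [0.4, -1.1, 5.9]
finger_gap: 0.0105
```

Call:
send_rows(
  commands=[
    {"x": 0,"y": -1,"z": 0,"twist": 0},
    {"x": 0,"y": -2.5,"z": 0,"twist": 0},
    {"x": 0,"y": -4.5,"z": 0,"twist": 0},
    {"x": 0,"y": -6.5,"z": 0,"twist": 0},
    {"x": 0,"y": -8.5,"z": 0,"twist": 0},
    {"x": 0,"y": -10.5,"z": 0,"twist": 0},
    {"x": 0,"y": -12.5,"z": 0,"twist": 0},
    {"x": 0,"y": -14.5,"z": 0,"twist": 0},
    {"x": 0,"y": -16,"z": 0,"twist": 0},
    {"x": 0,"y": -17,"z": 0,"twist": 0},
    {"x": 0,"y": -18,"z": 0,"twist": 0},
    {"x": 0,"y": -19,"z": 0,"twist": 0},
    {"x": 0,"y": -19,"z": 0,"twist": 0},
  ],
)

```text
time: 5.28
eef_pos: [0.4538, 0.1509, 0.1149]
ee_rot: [3.14, 0.002, 2.956]
force: [-6.7, -0.6, 6.4]
finger_gap: 0.0105
```

Call:
send_rows(
  commands=[
    {"x": 0,"y": -0.4,"z": 0,"twist": 0},
    {"x": 0,"y": -0.8,"z": 0,"twist": 0},
    {"x": 0,"y": -1.2,"z": 0,"twist": 0},
    {"x": 0,"y": -1.2,"z": 0,"twist": 0},
    {"x": 0,"y": -1.2,"z": 0,"twist": 0},
  ],
)

```text
time: 5.9
eef_pos: [0.4534, 0.1493, 0.115]
ee_rot: [3.115, 0.005, 2.963]
force: [14.8, 48.3, -12.3]
finger_gap: 0.0106
```

Call:
send_rows(
  commands=[
    {"x": 0,"y": 0.1,"z": 0,"twist": 0},
    {"x": 0,"y": 0.1,"z": 0,"twist": 0},
    {"x": 0,"y": 0.1,"z": 0,"twist": 0},
    {"x": 0,"y": 0.1,"z": 0,"twist": 0},
  ],
  hand=0.45,
)

```text
time: 6.4
eef_pos: [0.4535, 0.1493, 0.115]
ee_rot: [3.116, 0.005, 2.962]
force: [0.7, -0.2, 0.2]
finger_gap: 0.0386
```

Call:
send_rows(
  commands=[
    {"x": 0,"y": 0,"z": -3,"twist": 0},
    {"x": 0,"y": 0,"z": -7,"twist": 0},
    {"x": 0,"y": 0,"z": -12,"twist": 0},
    {"x": 0,"y": 3,"z": -16,"twist": 0},
    {"x": 0,"y": 7,"z": -17,"twist": 0},
    {"x": 0,"y": 11,"z": -17,"twist": 0},
    {"x": 0,"y": 14,"z": -17,"twist": 0},
    {"x": 0,"y": 14,"z": -17,"twist": 0},
    {"x": 0,"y": 14,"z": -17,"twist": 0},
  ],
)

```text
time: 7.52
eef_pos: [0.477, 0.2821, 0.2884]
ee_rot: [3.117, 0.005, 2.961]
force: [-0.6, 0.7, 0.3]
finger_gap: 0.0384
```

```bash
python3 - <<'E'
from h import *
s=robot.state();print(s["time"],s["eef_pos"],s["ee_rot"],s["q"],s["finger_gap"])
c=cam("wrist");im=robot.get_image("wrist");cv2.imwrite("pics/w2.png",im[:,:,::-1]);np.savez("w2.npz",K=c[0],R=c[1],t=c[2]);print(-c[1].T@c[2])
im2=robot.get_image("top");cv2.imwrite("pics/top2.png",im2[:,:,::-1])
o=np.zeros((600,800,3),np.uint8)
w=cv2.resize(im[:260,120:],(784,520));cv2.imwrite("pics/w2b.png",w[:,:,::-1])
E
```

```text
7.525 [0.477  0.2821 0.2884] [3.1168 0.0048 2.9612] [ 0.4629 -0.0393  1.3011  0.0177  1.8611 -0.9223] 0.03835857126803138
[0.3975 0.2934 0.4095]
```

View pics/w2b.png

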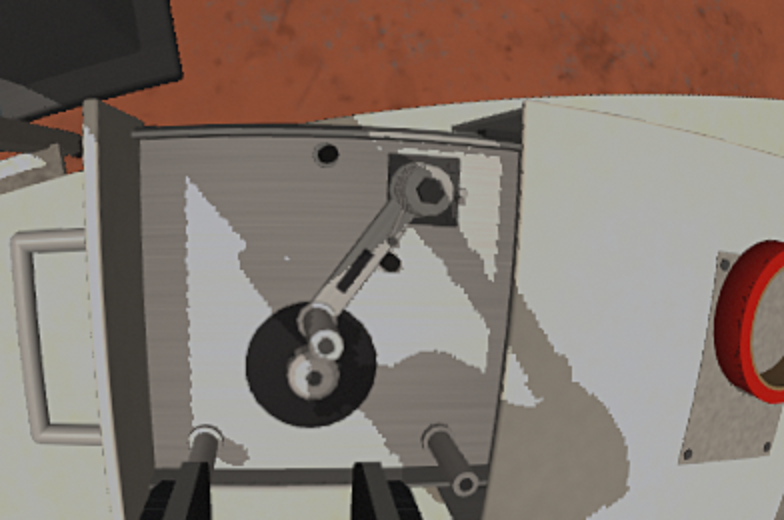

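The wrist view (2x crop) shows the drawer out, the pivot bolt at (428,190), and the arm's roller top at (326,345). The spigot is at (314,377), the rubber stop post at (327,153), and the handle at the left.

```bash
python3 - <<'E'
from h import *
z=np.load("w2.npz");c=(z["K"],z["R"],z["t"])
P=lambda u,v,h:plane("wrist",(120+u/2,v/2),h,c)
rt=P(326,345,.116);rf=P(318,316,.061);pv=P(428,190,.091+.004);st=P(327,153,.075);sp=P(314,377,.066)
print("rollertop",rt,"foot",rf,"pivot",pv,"stop",st,"spig",sp,"L",np.linalg.norm((rt-pv)[:2]),np.linalg.norm((rt-sp)[:2]))
ang=np.arctan2(*(rt-pv)[[1,0]]);print("rest ang",ang)
for t in(0,.25,.5,.75,1.03,1.1):
    a=ang-t;print(t,pv[:2]+.1*np.array([np.cos(a),np.sin(a)]))
b=np.array([.182,.983]);l=np.array([-.983,.182]);h=np.array([.4535,.1475]);print("pivot from handle",h+.22*b+.08*l)
t=cv2.imread("pics/top2.png")[150:300,60:320];cv2.imwrite("pics/t2.png",cv2.resize(t,None,fx=3,fy=3))
E
```

```text
rollertop [0.4836 0.3092 0.116 ] foot [0.4809 0.3103 0.061 ] pivot [0.4145 0.3787 0.095 ] stop [0.3865 0.3303 0.075 ] spig [0.517  0.3014 0.066 ] L 0.09802887696763254 0.03424842466520397
rest ang -0.7884724303241478
0 [0.485  0.3078]
0.25 [0.4653 0.2925]
0.5 [0.4424 0.2827]
0.75 [0.4177 0.2788]
1.03 [0.39   0.2818]
1.1 [0.3833 0.2837]
pivot from handle [0.4149 0.3783]
```

View pics/t2.png

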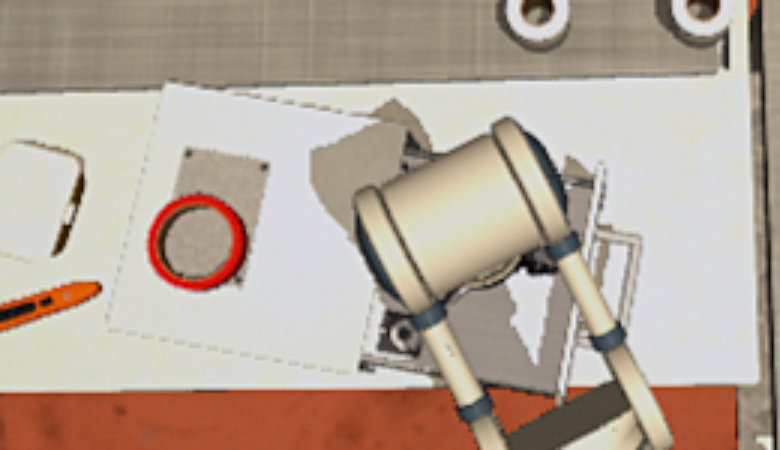

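The top view confirms the drawer is out, but the robot hides the roller. The wrist estimate of the pivot agrees with the one from the handle to within 1 mm, so I work out the approach.

```bash
cat >> h.py <<'E'
from scipy.spatial.transform import Rotation as Ro
def shift(target):
    s=robot.state(); return 100*(Ro.from_euler("xyz",s["ee_rot"]).as_matrix().T@(np.array(target)-s["eef_pos"]))
E
python3 - <<'E'
from h import *
print(shift([.484,.3085,.2]),shift([.484,.3085,.099]))
E
```

```text
[-0.1539  2.5199  8.9486] [-0.1004  2.2631 19.0452]
```

Call:
send_rows(
  commands=[
    {"x": -0.1,"y": 1.2,"z": 2,"twist": 0.17},
    {"x": -0.1,"y": 2.5,"z": 4,"twist": 0.34},
    {"x": -0.1,"y": 2.5,"z": 7,"twist": 0.5},
    {"x": -0.1,"y": 2.5,"z": 9,"twist": 0.61},
    {"x": -0.1,"y": 2.5,"z": 9,"twist": 0.61},
    {"x": -0.1,"y": 2.4,"z": 12,"twist": 0.61},
    {"x": -0.1,"y": 2.3,"z": 15,"twist": 0.61},
    {"x": -0.1,"y": 2.3,"z": 17.5,"twist": 0.61},
    {"x": -0.1,"y": 2.3,"z": 19,"twist": 0.61},
    {"x": -0.1,"y": 2.3,"z": 19,"twist": 0.61},
    {"x": -0.1,"y": 2.3,"z": 19,"twist": 0.61},
  ],
  hand=0.6,
)

```text
time: 9.0
eef_pos: [0.4847, 0.3091, 0.1012]
ee_rot: [3.115, -0.01, 2.351]
force: [0.2, -0.0, -0.3]
finger_gap: 0.0513
```

```bash
python3 - <<'E'
from h import *
s=robot.state();print(s["time"],s["eef_pos"],s["ee_rot"],s["q"],s["finger_gap"],s["force"],shift([.484,.3085,.099]))
c=cam("wrist");im=robot.get_image("wrist");np.savez("w3.npz",K=c[0],R=c[1],t=c[2])
w=cv2.resize(im[60:300,120:440],(800,600));cv2.imwrite("pics/w3b.png",w[:,:,::-1])
E
```

```text
9.0 [0.4847 0.3091 0.1012] [ 3.1154 -0.0095  2.351 ] [ 0.4993  0.0277  1.5664  0.0164  1.525  -0.2813] 0.051273424869696056 [ 0.1544 -0.0216 -0.2842] [ 0.0093 -0.0998  0.2176]
```

View pics/w3b.png

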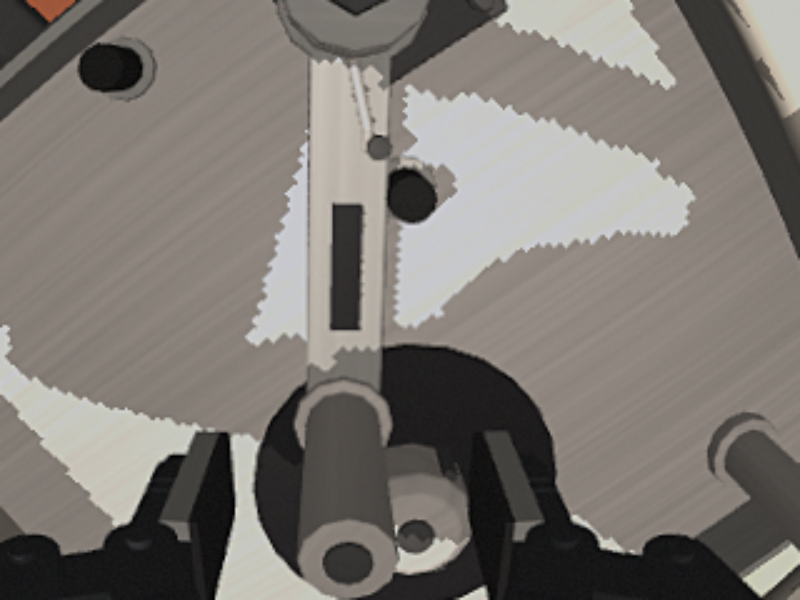

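The close view shows the roller at (347,480) between the two pads, with the arm running straight up the picture and the spigot to the right and lower. I close the fingers.

Call:
send_rows(
  commands=[
    {"x": 0,"y": 0,"z": 0.2,"twist": 0},
    {"x": 0,"y": 0,"z": 0.2,"twist": 0},
    {"x": 0,"y": 0,"z": 0.2,"twist": 0},
    {"x": 0,"y": 0,"z": 0.2,"twist": 0},
    {"x": 0,"y": 0,"z": 0.2,"twist": 0},
  ],
  hand=0,
  force=50,
)

```text
time: 9.68
eef_pos: [0.4845, 0.3093, 0.1002]
ee_rot: [3.115, -0.01, 2.351]
force: [-1.9, -0.1, 5.3]
finger_gap: 0.0162
```

```bash
python3 - <<'E'
from h import *
s=robot.state();p=s["eef_pos"];print(s["time"],p,s["ee_rot"],s["finger_gap"],s["force"])
piv=np.array([.4147,.3785]);r=p[:2]-piv;L=np.linalg.norm(r);a=np.arctan2(r[1],r[0]);print(L,a)
for k in range(1,15):
    t=1.07*k/14;x,y=piv+L*np.array([np.cos(a-t),np.sin(a-t)]);print(round(t,3),shift([x,y,p[2]]).round(1))
E
```

```text
9.675 [0.4845 0.3093 0.1002] [ 3.1154 -0.0098  2.3514] 0.01617504627398224 [-1.8749 -0.0837  5.2838]
0.09823487174533106 -0.7809648104083774
0.076 [ 0.  -0.8 -0. ]
0.153 [ 0.1 -1.5 -0. ]
0.229 [ 0.2 -2.2 -0.1]
0.306 [ 0.4 -3.  -0.1]
0.382 [ 0.7 -3.7 -0.1]
0.459 [ 1.  -4.4 -0.1]
0.535 [ 1.3 -5.  -0.1]
0.611 [ 1.7 -5.7 -0.1]
0.688 [ 2.2 -6.3 -0.1]
0.764 [ 2.7 -6.8 -0.2]
0.841 [ 3.2 -7.3 -0.2]
0.917 [ 3.8 -7.8 -0.2]
0.994 [ 4.4 -8.3 -0.2]
1.07 [ 5.  -8.7 -0.2]
```

Call:
send_rows(
  commands=[
    {"x": 0,"y": -0.8,"z": 0,"twist": 0.08},
    {"x": 0.1,"y": -1.5,"z": 0,"twist": 0.15},
    {"x": 0.2,"y": -2.2,"z": 0,"twist": 0.23},
    {"x": 0.4,"y": -3,"z": -0.1,"twist": 0.31},
    {"x": 0.7,"y": -3.7,"z": -0.1,"twist": 0.38},
    {"x": 1,"y": -4.4,"z": -0.1,"twist": 0.46},
    {"x": 1.3,"y": -5,"z": -0.1,"twist": 0.54},
    {"x": 1.7,"y": -5.7,"z": -0.1,"twist": 0.61},
    {"x": 2.2,"y": -6.3,"z": -0.1,"twist": 0.69},
    {"x": 2.7,"y": -6.8,"z": -0.2,"twist": 0.76},
    {"x": 3.2,"y": -7.3,"z": -0.2,"twist": 0.84},
    {"x": 3.8,"y": -7.8,"z": -0.2,"twist": 0.92},
    {"x": 4.4,"y": -8.3,"z": -0.2,"twist": 0.99},
    {"x": 4.7,"y": -8.5,"z": -0.2,"twist": 1.03},
    {"x": 4.7,"y": -8.5,"z": -0.2,"twist": 1.03},
    {"x": 4.7,"y": -8.5,"z": -0.2,"twist": 1.03},
  ],
)

```text
time: 11.68
eef_pos: [0.393, 0.283, 0.1003]
ee_rot: [3.132, -0.029, 1.321]
force: [9.1, 3.0, -5.3]
finger_gap: 0.0161
```

```bash
cat > chk.py <<'E'
from h import *
s=robot.state();p=s["eef_pos"];print(s["time"],p,s["ee_rot"],s["finger_gap"],s["force"])
M=Ro.from_euler("xyz",s["ee_rot"]).as_matrix();print("tool force",M.T@s["force"])
r=p[:2]-[.4147,.3785];print(np.linalg.norm(r),"swing",-.785-np.arctan2(r[1],r[0]))
E
python3 chk.py
```

```text
11.675 [0.393  0.283  0.1003] [ 3.1318 -0.0293  1.3209] 0.016085655990052704 [ 9.1306  3.0448 -5.289 ]
tool force [5.0507 8.0403 5.5187]
0.09791529012666776 swing 1.0097534393651313
```

Call:
send_rows(
  commands=[
    {"x": 0,"y": -0.3,"z": 0,"twist": 0},
    {"x": 0,"y": -0.6,"z": 0,"twist": 0},
    {"x": 0,"y": -0.8,"z": 0,"twist": 0},
    {"x": 0,"y": -0.8,"z": 0,"twist": 0},
    {"x": 0,"y": -0.8,"z": 0,"twist": 0},
    {"x": 0,"y": -0.8,"z": 0,"twist": 0},
  ],
)

```text
time: 12.42
eef_pos: [0.3874, 0.2846, 0.1004]
ee_rot: [3.127, -0.03, 1.32]
force: [9.6, -0.2, -3.1]
finger_gap: 0.0163
```

```bash
python3 chk.py; python3 - <<'E'
from h import *
c=cam("wrist");im=robot.get_image("wrist")
w=cv2.resize(im[40:300,80:460],(800,548));cv2.imwrite("pics/w4b.png",w[:,:,::-1])
E
```

```text
12.425 [0.3874 0.2846 0.1004] [ 3.1267 -0.0304  1.3198] 0.016289867091726754 [ 9.6117 -0.2101 -3.0549]
tool force [2.0899 9.3151 3.2592]
0.09782323236767981 swing 1.068381635745813
```

View pics/w4b.png

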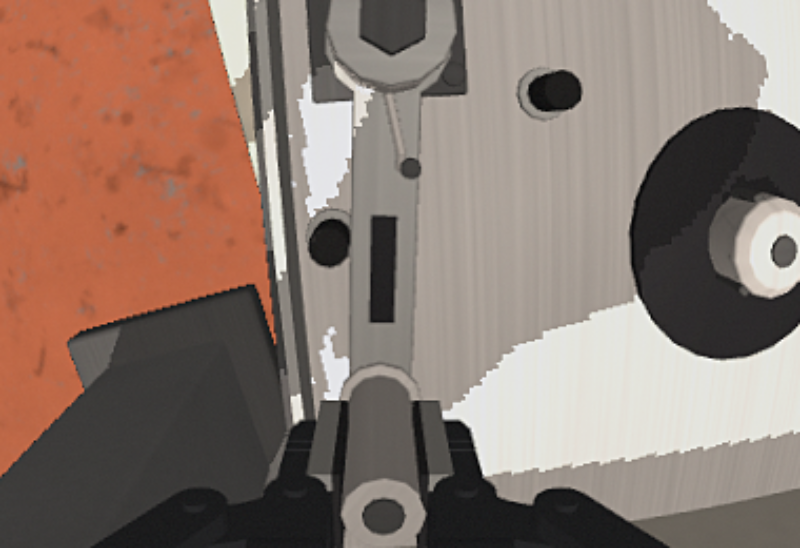

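The picture shows the roller gripped, with the arm's left edge (353,240) at or almost at the stop post (330,240). The force is still close to the spring alone, so I press a little more to confirm the stop.

Call:
send_rows(
  commands=[
    {"x": 0,"y": -0.3,"z": 0,"twist": 0},
    {"x": 0,"y": -0.6,"z": 0,"twist": 0},
    {"x": 0,"y": -0.6,"z": 0,"twist": 0},
    {"x": 0,"y": -0.6,"z": 0,"twist": 0},
    {"x": 0,"y": -0.6,"z": 0,"twist": 0},
  ],
)

```text
time: 13.1
eef_pos: [0.3866, 0.2848, 0.1005]
ee_rot: [3.115, -0.032, 1.317]
force: [24.3, -1.9, -7.9]
finger_gap: 0.0163
```

```bash
python3 chk.py
```

```text
13.1 [0.3866 0.2848 0.1005] [ 3.1153 -0.0323  1.317 ] 0.016257247604763495 [24.2954 -1.8834 -7.9181]
tool force [ 4.0186 23.7701  8.68  ]
0.09781781522835149 swing 1.077320784725397
```

The force rose to 24 N with only 0.8 mm of movement, so the arm is on its stop. Next, did the drawer or the loose things move?

```bash
python3 - <<'E'
from h import *
im=robot.get_image("top")[:,:,::-1];cv2.imwrite("pics/top3.png",im)
a0=cv2.imread("pics/top0.png");a2=cv2.imread("pics/top2.png")
def m(src,x0,y0,x1,y1):
    t=src[y0:y1,x0:x1];r=cv2.matchTemplate(im,t,cv2.TM_CCOEFF_NORMED);_,v,_,l=cv2.minMaxLoc(r);return v,l,(x0,y0)
print("handle",m(a2,257,222,278,270),"rolls",m(a0,280,138,305,168),m(a0,225,138,253,168),"scraper",m(a0,345,215,410,252))
cv2.imwrite("pics/t3.png",cv2.resize(im[150:300,60:320],None,fx=3,fy=3))
E
```

```text
handle (0.6238465905189514, (257, 222), (257, 222)) rolls (0.9996939301490784, (280, 138), (280, 138)) (0.9995571970939636, (225, 138), (225, 138)) scraper (0.9996004104614258, (345, 215), (345, 215))
```

View pics/t3.png

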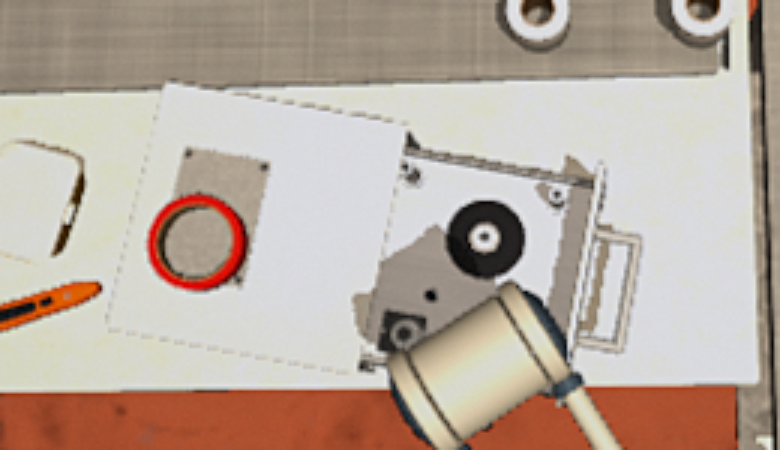

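The top view shows the handle at the same place as before (x≈638,y≈290), so the drawer is still out. The rolls and scraper have not moved and the spigot is free.

```bash
python3 chk.py; python3 -c "
from rig import robot
print(robot.hand_in())"
```

```text
13.15 [0.3866 0.2848 0.1005] [ 3.1153 -0.0322  1.317 ] 0.016383608695593927 [24.3524 -1.2207 -8.6767]
tool force [ 4.6511 23.6384  9.4557]
0.09784350603150896 swing 1.0772928257566727
the job is handed in; nothing more can be done
None
```

I pulled the drawer out to its end stop, swung the tension arm onto its outer stop, and handed the job in at 13.2 s with the fingers still holding it there. The hand-in reports no verdict, so these are my own last checks:

- **Drawer:** on the pull the force rose to about 48 N, after roughly 0.19 m of travel from a start a few mm out. The last top view put the handle at the same pixels as right after the pull. That match scored only 0.62, because the robot's own position in the picture had changed, but the picture agreed by eye.
- **Tension arm:** the swing worked out from the gripper's position was about 1.08 rad against 1.03 for the stop, about 4–5 mm too far at the roller. I put that down to measurement error and flex. In the final press the force rose from 9 to 24 N with under 1 mm of movement, so the arm is on its stop.
- **Grip:** the fingers are closed on the roller and bear on it with about 24 N. The opening reads 16 mm on an 18 mm roller; it also read 10.5 mm on the 12 mm handle bar, so the reading looks about 1.5–2 mm low.
- **Other things:** both label rolls and the scraper matched their starting pictures with no shift.

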